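# Reverse the viewing-stand cup and show the jade egg

## Robot

A 6-joint arm with a two-finger parallel gripper is mounted at the origin on the work surface. World frame = base frame: x ahead of the robot, y to its left, z up, the work surface at z = 0. Lengths are in mm, angles in rad, forces in N, time in s.
With the tool pointing down it reaches from about 275 to 825 mm from the base axis. Payload 5.2 kg.
Tool frame: the origin (TCP) lies at the very end of the fingers, on their centre line; the grasp point (between the pads) lies 19 mm behind it; z points along the fingers, y is the line along which they close (so a half turn about z gives the same grasp; the last joint's range is limited). The gripper opens to 93 mm and grips with 3 to 60 N. Pads are 15 mm wide; open, the fingers measure 128 mm over their backs; the gripper's body (75 mm by 188 mm) begins 65 mm behind the grasp point.
Start: joints at [1.004, 0.259, 1.535, -0, 1.348, -0.203], TCP at [195.684, 514.016, 218.653] pointing down, gripper open.
Joint ranges: [-3.14, 3.14], [-0.91, 2.08], [0.19, 2.58], [-1.22, 4.36], [0.22, 2.71], [-3.12, 3.12]. Speed limits (rad/s): [2.57, 2.57, 3.14, 3.14, 3.14, 3.14].

## Interface

Orientations are given as [roll, pitch, yaw] about the fixed x, y, z axes, in that order (R = Rz(yaw) Ry(pitch) Rx(roll)).
In Python, from bench import robot gives the robot as it stands. The module is installed in compiled form; this text tells all that it offers. Calls block until the motion is done:
- robot.move_ptp(position, orientation): joint-space move of the TCP to a pose.
- robot.move_linear(position, ori=None, speed=150, f_stop=None): straight line of the TCP; ori=None keeps the orientation; speed is the mean speed in mm/s. With f_stop (N) it stops when the force on the tool has changed by that much, and returns True; else False.
- robot.move_j(angles): joint-space move.
- robot.move_gripper(opening): opening from 0.0 (shut) to 1.0 (fully open); the grip force is fixed at half the most; returns when the fingers have stopped.
- robot.sleep(seconds).
- robot.inverse_kinematics(position, orientation): joint angles nearest the present ones, or None.
- robot.get_image(name): name is "side" or "top" or "wrist"; returns a dict with "img" (400x640x3 uint8, blue, green, red), "fovy" (degrees; the focal length in pixels is half the picture's height over the tangent of half this angle, whatever the lens; pixels are square), "cx", "cy" (the principal point, pixels), "eye" and "orientation" of the camera in the world. Camera axes: x right, y down, z forward; pixel columns grow to the right and rows downward; lengths in mm; the calibration is good to about 2 mm. A picture is of the moment at which its call begins. There is no depth.
A pose or a line that the arm cannot do raises robot.MotionError and nothing moves.
- robot.hand_in(): hands the job in; it is judged then, once.
Readings, each from a call of its own:
- robot.current_t(): time.
- robot.current_qpos(): joint angles.
- robot.current_joint_vel(): joint speeds.
- robot.current_joint_efforts(): joint torques, N m.
- robot.current_tcp_pos(): TCP position.
- robot.current_eef_rot(): TCP orientation.
- robot.current_contact_force(): force on the tool from outside, world axes, zero at the start.
- robot.current_ft_torque(): the same for the moment, N m.
- robot.current_gripper_width(): opening from 0.0 (shut) to 1.0 (fully open).
- robot.current_finger_force(): force on a finger pad.
Only numpy, scipy, OpenCV 4.12 (cv2) and the standard library are available. Lean on these libraries where they do the work, as an engineer would, in place of code of your own. Each camera call takes 0.05 s, during which the arm holds its last target. There are 200 camera calls.

## Task

The lit viewing stand on the jade counter still has its double-ended cup fitted with the black ball end up. Take the cup out, turn it end for end and seat it fully home in the stand again with the brass egg end up; then take the pale jade egg from the foam tray and stand it upright in the cup, either end up. Set the egg down gently, never let it touch the counter, and leave the ball, bangles, torch, loupe and caliper where they are.

Things in the scene. Friction and masses are not known exactly. Their poses are not given: they have to be found in the camera images.
- socket (a point): Fixed lit viewing stand: rosewood block 120 x 120 mm, 30 mm high, on the counter. In its top is a round socket 60 mm across and 12 mm deep with a brass rim and a bright lamp disc as its floor. This point is the centre of the socket's floor, 18 mm above the counter; z points up.
- cup_center (a point): The loose double-ended cup, 84 mm long, 160 g: white round barrel 46 mm in diameter, eight-sided collar at each end (50 mm across flats, 54 across corners). Laid down it rests on its collars and does not roll (axis 25 mm up). Point: its centre, 42 mm from either end; z runs along the barrel and out of the brass egg end. At the start it stands in the socket, brass end down.
- egg_center (a point): Polished pale green jade egg, loose, about 120 g, 38 mm in diameter, 52 mm long. Point: its centre; z runs along its length. At the start it lies on its side in the tray, centre 38 mm above the counter. Upright in the brass cup its centre is 17 mm above the rim (59 mm from the cup's centre); friction holds it at the angle at which it is set down.
- tray: Fixed open tray, 260 (x) x 120 (y) mm, card walls 6 mm thick and 30 mm high with red edges; cream foam inside with its top 22 mm above the counter. Origin under its centre; z up. The egg lies along the tray's y axis in a 3 mm deep recess at x = -55 mm, the ball in another at x = +55 mm. Foam surface is 16 mm below the egg's centre.
- egg: The same pale jade egg as egg_center (same origin and axes).
- cup: The same cup (same origin and axes). Egg end: brass collar 10 mm long, 45-degree conical cup 30 mm wide at the rim, 8 mm deep. Ball end: black collar 12 mm long, straight bore 41 mm wide, 12 mm deep (the egg would drop in loosely). Either end fits the socket, 3 mm to spare all round; seated, its foot is on the socket's floor, its centre 42 mm above it and 30 mm above the block's top.
- ball: Lavender jade ball, 50 mm in diameter, loose, in the tray; origin at its centre. Leave it alone.
- bangle0: Lowest of a stack of three loose jade bangles (75 mm outside, 57 mm inside, 9 mm thick each); dark green; origin at the centre of its underside. Leave alone.
- bangle1: Middle bangle, mint green, origin at the centre of its underside. Leave alone.
- bangle2: Top bangle, lavender, origin at the centre of its underside. Leave alone.
- torch: Small loose pen torch lying on the counter, 110 mm long along its x, 23 mm thick; origin under its middle. Leave alone.
- loupe: Loose folded loupe, about 75 x 28 x 14 mm; origin under its middle. Leave alone.
- caliper: Loose digital caliper lying on the counter, 200 mm long along its x, about 60 mm wide, 12 mm high; origin under its middle. Leave alone.
- table: The dark counter, its top at z = 0.
Things that resemble listed ones, but are neither listed nor needed, are in the scene too. What is meant by the egg is not turquoise, and is the smaller of those in its own colour. There is more than one size of the part that bears socket; the job needs the smallest.

How it is judged (in metres and radians):
On the way:
1. the cup is turned end for end and seated fully home in the stand, brass egg end up (horizontal distance between cup_center and socket below 0.004 m and z of cup_center in the frame of socket below 0.0445 m and angle between cup_center's own z axis and vertical below 0.06 rad), for 0.3 s.
At the end, for the whole second after the job is handed in: The cup stands in the socket with its brass end up, fully home (within 2.5 mm of the floor), upright within 3 degrees; the egg stands in the brass cup, seated (height within 4 mm, centred within 6 mm) and upright within 12 degrees, released (all of step 1 and angle between the z axis of egg_center and the z axis of cup_center, either way round below 0.21 rad and z of egg_center in the frame of cup_center between 0.055 and 0.063 m and horizontal distance between egg_center and cup_center below 0.006 m); the robot touches nothing.
It fails at once if the egg touches the counter (contact force between egg and table above 0.5 N).
It fails at once if the egg is pressed or knocked into the cup with over 40 N (contact force between egg and cup above 40 N).
It fails at once if the egg is dropped or thrust into the cup (over 0.3 m/s within the last 16 mm above its seat) (horizontal distance between egg_center and cup_center below 0.012 m and z of egg_center in the frame of cup_center between 0.05 and 0.075 m and linear speed of egg above 0.3 m/s).
It fails at once if a bystander (ball, bangle, torch, loupe or caliper) is moved more than 20 mm (distance of any of ball, bangle0, bangle1, bangle2, torch, loupe, caliper from where it was at the start of the episode above 0.02 m).
It also fails if it takes over 72 s, if anything falls off the work surface, if the arm or the gripper's body presses on something with over 40 N, if the wrist force passes 120 N, or if a joint passes its speed limit or range.

## Working session

There is one attempt and no reset: what is moved stays moved. The work goes in short steps, each a Python script; the robot and the scene stay as the last script left them, time stands still between calls to the robot, and variables do not carry over. Pictures are saved under pics/ and viewed, at most 10 in all, crops included, and the job is handed in when it is done.

```bash
mkdir -p pics; cat > h.py <<'E'
import numpy as np, cv2
from bench import robot
from scipy.spatial.transform import Rotation as R
def cam(n):
    d=robot.get_image(n); return d
def rot(d):
    o=np.array(d["orientation"],float)
    return o if o.shape==(3,3) else R.from_euler('xyz',o).as_matrix()
def f(d): return d["img"].shape[0]/2/np.tan(np.radians(d["fovy"])/2)
def ray(d,u,v):
    r=np.array([(u-d["cx"])/f(d),(v-d["cy"])/f(d),1.]); return np.array(d["eye"],float),rot(d)@r
def onz(d,u,v,z):
    e,r=ray(d,u,v); return e+r*(z-e[2])/r[2]
def proj(d,p):
    c=rot(d).T@(np.array(p,float)-d["eye"]); return c[:2]/c[2]*f(d)+[d["cx"],d["cy"]]
E
python3 - <<'E'
from h import *
for n in("top","side","wrist"):
    d=cam(n); cv2.imwrite(f"pics/{n}0.png",d["img"]); print(n,d["fovy"],d["cx"],d["cy"],d["eye"],d["orientation"])
    np.save(f"pics/{n}0.npy",d,allow_pickle=True)
E
```

```text
top 42.20034197421096 316.58842425929595 201.8402925928368 [2.78297529e+02 6.71356579e-01 1.49406147e+03] [-2.98927881  0.00754054 -1.5738726 ]
side 56.1854953305262 312.69056669181134 200.40733987741226 [ 141.64699185 -634.76976054  718.00243298] [-2.31262304  0.01006674 -0.52040404]
wrist 59.033387990712974 325.411919764018 203.85832251434712 [130.28713093 537.20064189 383.90659173] [2.88527334e+00 1.05601939e-03 1.20627058e+00]
```

View pics/top0.png

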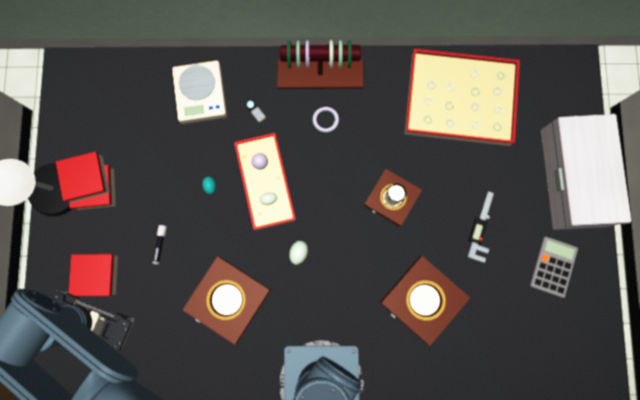

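View pics/side0.png

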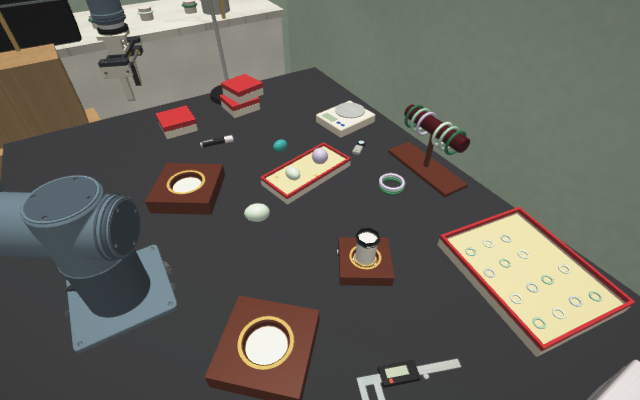

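The top view shows the stand candidates: two large ones at (226,299) and (425,300), and the smallest at (393,197), which has the cup in it. That small stand is the one I need. The egg candidates are turquoise (208,185), a big pale one on the counter (298,252), and a smaller pale one in the tray (268,199). I want the tray egg, because it is pale, the smaller of the two and lies in the foam. Next I'll measure the stand and egg and check both in an enlarged crop.

```bash
cat > m.py <<'E'
from h import *
T=np.load("pics/top0.npy",allow_pickle=True).item(); S=np.load("pics/side0.npy",allow_pickle=True).item()
def cnt(d,box,lo,hi,name):
    x0,y0,x1,y1=box; h=cv2.cvtColor(d["img"],cv2.COLOR_BGR2HSV); m=np.zeros(h.shape[:2],np.uint8)
    m[y0:y1,x0:x1]=cv2.inRange(h,lo,hi)[y0:y1,x0:x1]
    c=max(cv2.findContours(m,cv2.RETR_EXTERNAL,cv2.CHAIN_APPROX_NONE)[0],key=cv2.contourArea)
    return c[:,0,:].astype(np.float32)
h=cv2.cvtColor(T["img"],cv2.COLOR_BGR2HSV)
for p in[(410,190),(380,205),(268,199),(262,180),(237,145),(397,192),(397,204),(298,252)]: print(p,h[p[1],p[0]])
def rect(c,z):
    w=np.array([onz(T,u,v,z)[:2] for u,v in c],np.float32); return cv2.minAreaRect(cv2.convexHull(w))
c=cnt(T,(355,160,430,232),(0,60,40),(25,255,255),"stand"); print("stand30",rect(c,30))
c=cnt(T,(225,120,305,240),(0,60,60),(179,255,255),"tray"); print("tray30",rect(c,30))
E
python3 m.py; python3 - <<'E'
import cv2,numpy as np
a=cv2.imread("pics/top0.png")
L=cv2.resize(a[125:270,190:310],None,fx=3.3,fy=4*.825,interpolation=cv2.INTER_CUBIC); Rr=cv2.resize(a[125:270,350:470],(L.shape[1],L.shape[0]),interpolation=cv2.INTER_CUBIC)
cv2.imwrite("pics/crop0.png",np.hstack([L,Rr]))
E
```

```text
(410, 190) [  6 161 127]
(380, 205) [  6 153 135]
(268, 199) [ 49   8 251]
(262, 180) [ 28  35 253]
(237, 145) [  9 136 235]
(397, 192) [ 45   2 254]
(397, 204) [ 22  83 221]
(298, 252) [ 45   4 253]
stand30 ((516.46630859375, -206.39920043945312), (125.39360809326172, 127.8221435546875), 58.81125259399414)
tray30 ((567.153564453125, 161.97091674804688), (271.3675231933594, 130.15902709960938), 13.429579734802246)
```

View pics/crop0.png

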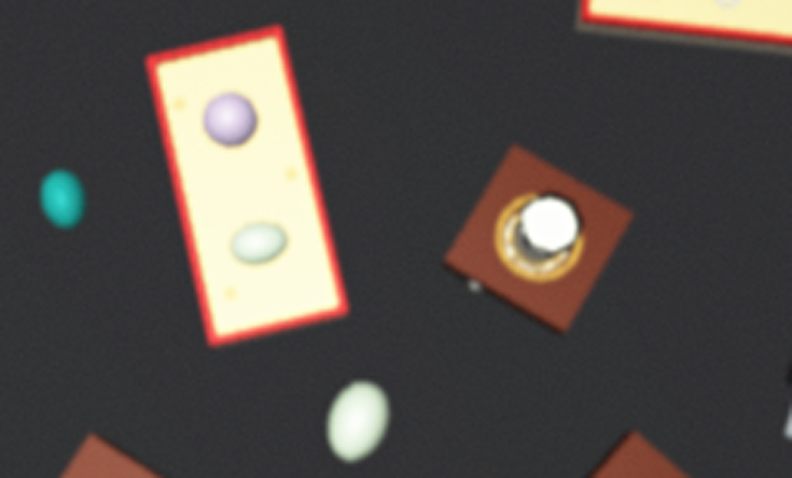

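The crop confirms both: the smaller pale egg lying in the tray at (268,199), and the smallest stand, holding the cup, at (393,197). Next I'll check that the planned poses are reachable.

```bash
cat >> h.py <<'E'
def pose(g,yaw,dec,flip=1,back=19):
    """grasp point g, heading yaw (deg), tool axis dec deg below horizontal (may exceed 90)"""
    a,b=np.radians(yaw),np.radians(dec); r=np.array([np.cos(a),np.sin(a),0]); k=np.array([0,0,1.])
    t=np.cos(b)*r-np.sin(b)*k; y=flip*np.cross(k,r); M=np.c_[np.cross(y,t),y,t]
    return np.array(g,float)+back*t, R.from_matrix(M).as_euler('xyz')
E
cat > ik.py <<'E'
from h import *
W=np.load("pics/wrist0.npy",allow_pickle=True).item()
M=R.from_euler('xyz',robot.current_eef_rot()).as_matrix()
print("cam in tool",M.T@(np.array(W["eye"])-robot.current_tcp_pos()))
def s(n,g,yaw,dec):
    for fl in(1,-1):
        q=robot.inverse_kinematics(*pose(g,yaw,dec,fl)); print(n,yaw,dec,fl,None if q is None else np.round(q,2))
for yaw in(-31,-22): 
    for d in (25,35): s("pick",[516,-206,60],yaw,d)
for yaw in (-31,-10,60,-120,150,90):
    for d in(115,65,90): s("lay",[430,-70,25],yaw,d)
for yaw in(103.4,-76.6): s("egg",[513.5,149,42],yaw,105)
s("place",[516,-206,121],-31,15); s("place",[516,-206,121],-22,15)
T=np.load("pics/top0.npy",allow_pickle=True).item()
print("egg",onz(T,268.2,198.6,38),"ball",onz(T,190+230/3.3,125+119/3.3,44),"cup top",onz(T,190+160+(549-396)/3.3,125+224/3.3,102))
E
python3 ik.py
```

```text
cam in tool [  69.31579179   -1.42985393 -165.86892011]
pick -31 25 1 None
pick -31 25 -1 None
pick -31 35 1 [-0.62  0.5   2.5   3.05  0.83  1.59]
pick -31 35 -1 [-0.62  0.5   2.5   3.05  0.83 -1.56]
pick -22 25 1 None
pick -22 25 -1 None
pick -22 35 1 [-0.8   0.5   2.52  2.69  0.86  1.63]
pick -22 35 -1 [-0.8   0.5   2.52  2.69  0.86 -1.51]
lay -31 115 1 [-0.45  0.57  1.74  0.04  1.27 -1.5 ]
lay -31 115 -1 [-0.45  0.57  1.74  0.04  1.27  1.64]
lay -31 65 1 None
lay -31 65 -1 None
lay -31 90 1 [-0.42  0.34  2.06  0.    0.75 -1.45]
lay -31 90 -1 [-0.42  0.34  2.06 -0.    0.75  1.69]
lay -10 115 1 [-0.36  0.58  1.72 -0.08  1.28 -1.71]
lay -10 115 -1 [-0.36  0.58  1.72 -0.08  1.28  1.43]
lay -10 65 1 None
lay -10 65 -1 None
lay -10 90 1 [-0.42  0.34  2.06  0.    0.75 -1.81]
lay -10 90 -1 [-0.42  0.34  2.06 -0.    0.75  1.33]
lay 60 115 1 [-0.11  0.49  1.91 -0.48  0.99 -2.41]
lay 60 115 -1 [-0.11  0.49  1.91 -0.48  0.99  0.73]
lay 60 65 1 [-0.78  0.37  2.15  0.58  0.83  2.44]
lay 60 65 -1 [-0.78  0.37  2.15  0.58  0.83 -0.7 ]
lay 60 90 1 [-0.42  0.34  2.06 -0.    0.75 -3.04]
lay 60 90 -1
[... 648 characters left out ...]
7 ]
lay 90 115 -1 [-0.08  0.4   2.08 -0.67  0.74  0.44]
lay 90 65 1 [-0.7   0.46  1.97  0.38  1.04  2.19]
lay 90 65 -1 [-0.7   0.46  1.97  0.38  1.04 -0.95]
lay 90 90 1 [-0.42  0.34  2.06 -0.    0.75  2.72]
lay 90 90 -1 [-0.42  0.34  2.06 -0.    0.75 -0.42]
egg 103.4 105 1 [ 0.24  0.48  1.79 -0.33  0.91 -2.92]
egg 103.4 105 -1 [ 0.24  0.48  1.79 -0.33  0.91  0.22]
egg -76.6 105 1 [-0.09  0.47  1.81  0.3   0.98 -0.51]
egg -76.6 105 -1 [-0.09  0.47  1.81  0.3   0.98  2.63]
place -31 15 1 None
place -31 15 -1 None
place -22 15 1 None
place -22 15 -1 None
egg [511.76244244 148.6996633   38.        ] ball [619.92327647 173.70052044  44.        ] cup top [ 515.77386555 -206.66517925  102.        ]
```

```bash
python3 - <<'E'
from h import *
C=[516,-206.5]
for z,ds in((60,(0,15,25,35)),(121,(0,10,20))):
  for yaw in range(-180,180,15):
    o=[]
    for d in ds:
        q=robot.inverse_kinematics(*pose(C+[z],yaw,d,-1)); o.append("-" if q is None else str(list(np.round(q,1))))
    if any(x!="-" for x in o): print(z,yaw,*o)
E
```

```text
60 -180 [np.float64(-0.4), np.float64(1.4), np.float64(0.6), np.float64(-0.7), np.float64(2.6), np.float64(-2.2)] [np.float64(-0.4), np.float64(1.3), np.float64(0.7), np.float64(-0.5), np.float64(2.4), np.float64(-2.0)] [np.float64(-0.4), np.float64(1.1), np.float64(0.9), np.float64(-0.4), np.float64(2.2), np.float64(-2.0)] [np.float64(-0.4), np.float64(1.0), np.float64(1.0), np.float64(-0.4), np.float64(2.0), np.float64(-2.0)]
60 -165 [np.float64(-0.3), np.float64(1.4), np.float64(0.8), np.float64(-0.8), np.float64(2.4), np.float64(-2.3)] [np.float64(-0.3), np.float64(1.2), np.float64(0.9), np.float64(-0.7), np.float64(2.2), np.float64(-2.2)] [np.float64(-0.3), np.float64(1.1), np.float64(1.0), np.float64(-0.6), np.float64(2.1), np.float64(-2.1)] [np.float64(-0.3), np.float64(1.0), np.float64(1.1), np.float64(-0.5), np.float64(1.9), np.float64(-2.1)]
60 -150 [np.float64(-0.2), np.float64(1.3), np.float64(1.0), np.float64(-0.9), np.float64(2.2), np.float64(-2.3)] [np.float64(-0.2), np.float64(1.1), np.float64(1.0), np.float64(-0.8), np.float64(2.0), np.float64(-2.2)] [np.float64(-0.2
[... 13198 characters left out ...]
6), np.float64(-1.4)] [np.float64(-0.7), np.float64(1.1), np.float64(0.8), np.float64(0.2), np.float64(2.4), np.float64(-1.4)]
121 150 - [np.float64(-0.6), np.float64(1.3), np.float64(0.7), np.float64(-0.1), np.float64(2.6), np.float64(-1.6)] [np.float64(-0.6), np.float64(1.2), np.float64(0.7), np.float64(-0.1), np.float64(2.5), np.float64(-1.6)]
121 165 - [np.float64(-0.5), np.float64(1.3), np.float64(0.7), np.float64(-0.4), np.float64(2.6), np.float64(-1.9)] [np.float64(-0.5), np.float64(1.2), np.float64(0.7), np.float64(-0.3), np.float64(2.4), np.float64(-1.9)]<sys>:0: UserWarning: Gimbal lock detected. Setting third angle to zero since it is not possible to uniquely determine all angles.
```

Tangential approach with yaw 59°, tilted 25° below horizontal, is reachable and square to the block. I'll pick the cup up there, lay it on the open counter, regrip from the opposite yaw, and put it back at yaw 59°.

```bash
python3 - <<'E'
from h import *
C=np.array([516,-206.5,60.])
up=np.array([0,0,1.])
robot.move_ptp(*pose([440,-220,260],59,60,-1))
p,o=pose(C,59,25,-1); t=(p-C)/19
robot.move_ptp(p-110*t,o)
print(robot.move_linear(p,speed=120,f_stop=15))
robot.move_gripper(0.0)
print(robot.current_gripper_width()*93,robot.current_finger_force(),robot.current_tcp_pos()-p)
robot.move_linear(p+130*up,speed=120)
print(robot.current_gripper_width()*93,robot.current_t(),np.round(robot.current_qpos(),2))
d=cam("side"); T=cam("top"); np.save("pics/top1.npy",T,allow_pickle=True)
cv2.imwrite("pics/a1.png",np.vstack([cv2.resize(d["img"][80:330,200:520],(640,500))]))
E
```

```text
False
45.44780204383218 29.999762177467346 [ 0.22413537 -0.20768377  0.05431496]
45.254887634175844 6.7083 [-1.12  0.6   1.69  0.87  1.67 -0.89]
```

View pics/a1.png

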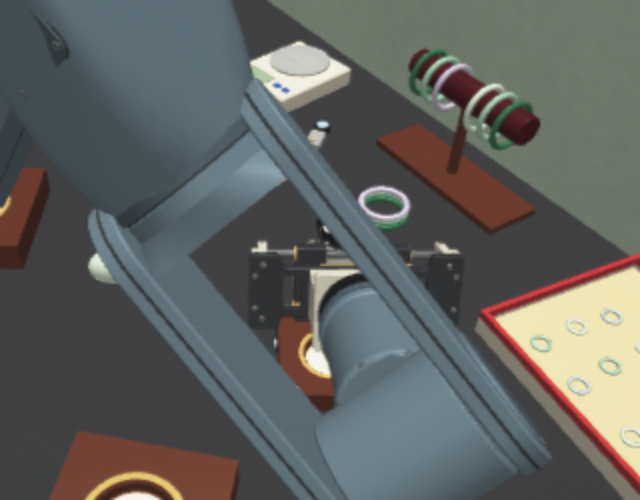

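The arm hides the gripper, but the socket is now empty: its lamp is visible at about (315,355). The 45 mm finger width shows the cup is in the grip. Next I'll lay it down.

```bash
python3 - <<'E'
from h import *
L=np.array([430,-70,0.])
robot.move_ptp(*pose(L+[0,0,150],-121,115,-1))
print(robot.current_t(),robot.current_gripper_width()*93,np.round(robot.current_qpos(),2))
p,o=pose(L+[0,0,40],-121,115,-1); robot.move_linear(p,speed=120)
p,o=pose(L+[0,0,22],-121,115,-1); print(robot.move_linear(p,speed=25,f_stop=4))
tcp=np.array(robot.current_tcp_pos()); print("grasp z",tcp[2]+(L[2]+22-p[2]),tcp-p,robot.current_contact_force())
robot.move_gripper(1.0); robot.sleep(.3)
p2=np.array(robot.current_tcp_pos()); M=R.from_euler('xyz',o).as_matrix()
robot.move_linear(p2-130*M[:,2],speed=200)
d=cam("wrist"); cv2.imwrite("pics/lay_w.png",d["img"]); np.save("pics/lay_w.npy",d,allow_pickle=True); print(robot.current_t())
E
```

```text
9.7833 45.25066872077361 [-0.78  0.13  2.03  0.47  1.14  2.67]
True
grasp z 26.627392302616833 [ 0.1339381  -0.05397673  4.6273923 ] [-0.46362229 -0.82312036  5.03417947]
13.4667
```

View pics/lay_w.png

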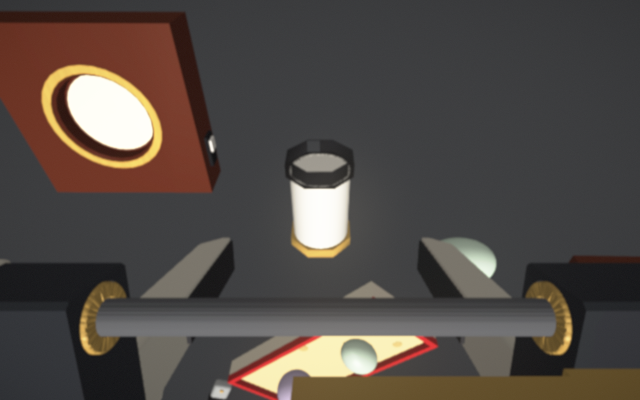

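The wrist view shows the cup lying on the counter, black end at (320,160) and brass end at (320,243). The empty socket is at (110,112). I'll check both against the expected positions.

```bash
python3 - <<'E'
from h import *
d=np.load("pics/lay_w.npy",allow_pickle=True).item()
L=np.array([430,-70,25.]); b=np.array([np.cos(np.radians(59)),np.sin(np.radians(59)),0])
print("black",proj(d,L-42*b),"brass",proj(d,L+42*b),"sock rim",proj(d,[516,-206.5,30]))
h=cv2.cvtColor(d["img"],cv2.COLOR_BGR2HSV)
m=cv2.inRange(h,(0,0,160),(179,60,255)); c=[x for x in cv2.findContours(m,cv2.RETR_EXTERNAL,cv2.CHAIN_APPROX_NONE)[0] if cv2.contourArea(x)>800]
for x in c: print(cv2.contourArea(x),cv2.minAreaRect(x))
m=cv2.inRange(h,(12,120,150),(32,255,255)); m[200:]=0
x=max(cv2.findContours(m,cv2.RETR_EXTERNAL,cv2.CHAIN_APPROX_NONE)[0],key=cv2.contourArea)
w=np.array([onz(d,u,v,30)[:2] for u,v in x[:,0]],np.float32); print("wrist rim",cv2.minEnclosingCircle(w),cv2.fitEllipse(w))
# top view, arm out of the way?
for f_ in("pics/top1.npy",):
    T=np.load(f_,allow_pickle=True).item(); h=cv2.cvtColor(T["img"],cv2.COLOR_BGR2HSV); m=cv2.inRange(h,(12,90,120),(32,255,255)); m2=np.zeros_like(m); m2[170:225,365:422]=m[170:225,365:422]
    x=cv2.findNonZero(m2); w=np.array([onz(T,u,v,30)[:2] for u,v in x[:,0]],np.float32); print("top rim",len(x),cv2.minEnclosingCircle(w))
E
```

```text
black [325.46369361 156.64209167] brass [325.52519547 237.41742737] sock rim [110.41988836 121.7709776 ]
3087.0 ((320.5226745605469, 214.7674560546875), (66.57866668701172, 58.11573028564453), 88.97696685791016)
4291.5 ((108.75000762939453, 112.74999237060547), (94.0451889038086, 59.39696502685547), 45.0)
wrist rim ((519.7306518554688, -209.07559204101562), 37.878910064697266) ((519.630615234375, -209.01193237304688), (74.51782989501953, 74.88050079345703), 108.2225570678711)
top rim 173 ((502.98748779296875, -225.2772979736328), 62.62151336669922)
```

```bash
python3 - <<'E'
from h import *
L=np.array([430,-70,25.]); C=np.array([516,-206.5,60.])
p,o=pose(L,59,115,-1); t=(p-L)/19
robot.move_ptp(p-110*t,o)
d=cam("wrist"); np.save("pics/regrip.npy",d,allow_pickle=True)
print(robot.move_linear(p,speed=130,f_stop=15))
robot.move_gripper(0.0); print(robot.current_gripper_width()*93,robot.current_t())
robot.move_linear(p+[0,0,150],speed=200)
q,o=pose(C+[0,0,90],59,25,-1)
robot.move_ptp(q+[0,0,40],o); robot.move_linear(q,speed=150)
print(robot.current_gripper_width()*93,robot.current_t())
d=cam("side"); np.save("pics/s2.npy",d,allow_pickle=True); w=cam("wrist"); np.save("pics/w2.npy",w,allow_pickle=True)
cv2.imwrite("pics/b.png",np.hstack([cv2.resize(d["img"][150:330,250:450],(400,360)),cv2.resize(w["img"],(400,250))[:250].copy() if 0 else cv2.copyMakeBorder(cv2.resize(w["img"],(400,250)),0,110,0,0,0)]))
E
```

```text
False
45.54318684847373 16.9583
45.22613479853637 19.5917
```

View pics/b.png

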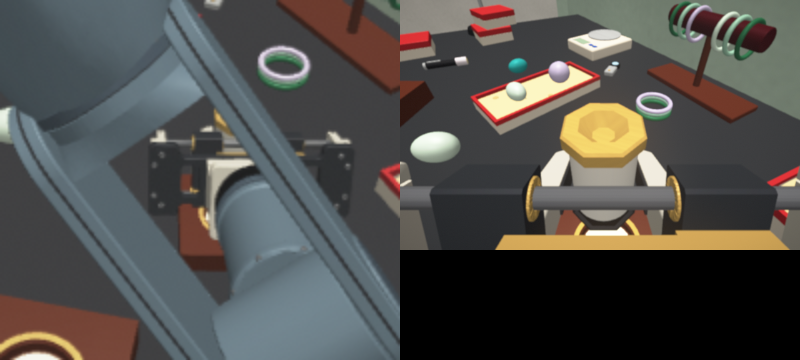

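The right half (wrist camera) shows the cup in the grip, upright, with the brass cone up. I'll lower it into the socket.

```bash
python3 - <<'E'
from h import *
C=np.array([516,-206.5,60.])
q,o=pose(C,59,25,-1)
robot.move_linear(q+[0,0,20],speed=120)
print(robot.move_linear(q+[0,0,-5],speed=25,f_stop=5))
print("grasp z",np.array(robot.current_tcp_pos())-q+[0,0,60],robot.current_contact_force(),robot.current_ft_torque(),robot.current_t())
E
```

```text
True
grasp z [ 0.06635373  0.12914403 60.2733581 ] [ 0.46964655 -1.31280734  4.45530273] [ 0.04558173  0.02866388 -0.01862265] 21.1917
```

It seated at 60.3 mm against an expected 60. I'll release, back off and check it, then measure the egg from above the tray.

```bash
python3 - <<'E'
from h import *
robot.move_gripper(1.0); robot.sleep(.2)
M=R.from_euler('xyz',robot.current_eef_rot()).as_matrix(); p=np.array(robot.current_tcp_pos())
robot.move_linear(p-110*M[:,2],speed=150)
robot.move_linear(p-110*M[:,2]+[0,0,120],speed=250)
E0=np.array([512.5,149,38.])
q,o=pose(E0,103.2,105,-1,12); t=(q-E0)/12
robot.move_ptp(q-130*t,o); robot.move_gripper(.7)
T=cam("top");S=cam("side");w=cam("wrist")
for n,d in(("top3",T),("side3",S),("w3",w)): np.save(f"pics/{n}.npy",d,allow_pickle=True)
e=proj(w,E0); s=np.array(proj(S,[516,-206.5,80])).astype(int); print(e,s,proj(T,[516,-206.5,102]),proj(S,[516,-206.5,102]),proj(S,[516,-206.5,18]),robot.current_t())
c=cv2.resize(S["img"][s[1]-45:s[1]+45,s[0]-45:s[0]+45],(400,400),interpolation=cv2.INTER_CUBIC)
cv2.imwrite("pics/c.png",np.hstack([c,cv2.copyMakeBorder(cv2.resize(w["img"],(400,250)),0,150,0,0,0)]))
for n,d,z,pred in(("w",w,38,e),("T",T,38,proj(T,E0)),):
    h=cv2.cvtColor(d["img"],cv2.COLOR_BGR2HSV); m=np.zeros(h.shape[:2],np.uint8)
    x,y=np.array(pred).astype(int); k=70 if n=="w" else 16; r=h[y-k:y+k,x-k:x+k]
    m[y-k:y+k,x-k:x+k]=cv2.inRange(r,(36,0,90),(95,120,255))
    m=cv2.morphologyEx(m,cv2.MORPH_OPEN,np.ones((3,3)))
    cc=max(cv2.findContours(m,cv2.RETR_EXTERNAL,cv2.CHAIN_APPROX_NONE)[0],key=cv2.contourArea)
    el=cv2.fitEllipse(cv2.convexHull(cc)); print(n,pred,el,onz(d,*el[0],z))
E
```

```text
[325.55896522 197.27428625] [365 241] [396.30068061 192.79713546] [366.19798918 235.07232742] [363.1190148  259.11175662] 26.3917
w [325.55896522 197.27428625] ((327.37872314453125, 198.24124145507812), (43.032318115234375, 55.965797424316406), 0.027293838560581207) [514.17345015 148.45556297  38.        ]
T [268.09746137 198.34464879] ((267.8575744628906, 198.26622009277344), (11.301288604736328, 15.928752899169922), 77.17549133300781) [512.72910231 149.68604979  38.        ]
```

View pics/c.png

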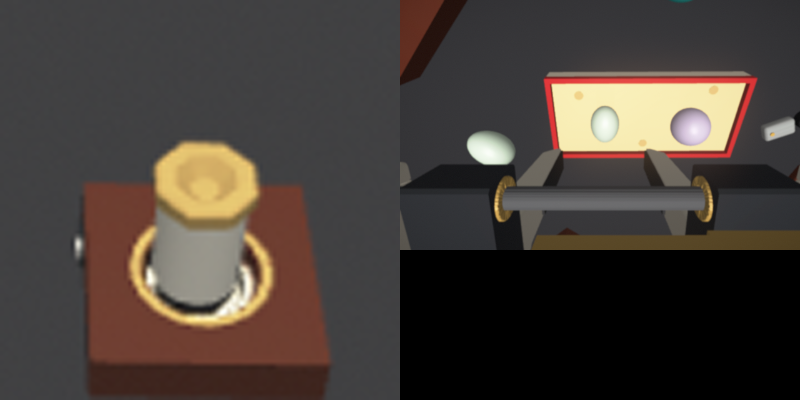

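The left half shows the cup upright and fully in the socket, brass up. The right half shows the egg at about (604,124), lined up with the gripper. Both views put it within 1.5 mm of the estimate, so I'll pick it.

```bash
python3 - <<'E'
from h import *
E0=np.array([513,149.2,38.]); C=np.array([516,-206.5,119.])
q,o=pose(E0,103.2,105,-1,12)
print(robot.move_linear(q,speed=120,f_stop=10))
robot.move_gripper(0.0); print(robot.current_gripper_width()*93,robot.current_t())
robot.move_linear(q+[0,0,180],speed=120)
p,o2=pose(C+[0,0,70],59,15,-1,12)
robot.move_ptp(p+[0,0,30],o2); robot.move_linear(p,speed=100)
print(robot.current_gripper_width()*93,robot.current_t())
d=cam("side"); w=cam("wrist"); np.save("pics/w4.npy",w,allow_pickle=True)
cv2.imwrite("pics/d.png",np.hstack([cv2.resize(d["img"][130:310,270:450],(360,360)),cv2.resize(w["img"][60:380,160:550],(439,360))]))
E
```

```text
False
35.88421627464035 28.2167
36.12622863073412 31.8333
```

View pics/d.png

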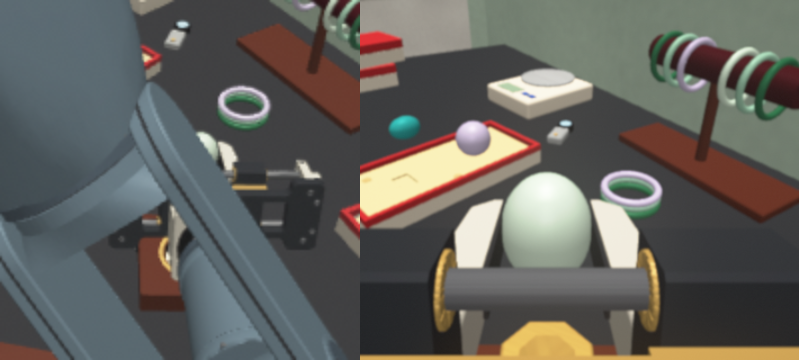

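The egg is upright in the grip (546,225), directly over the brass cup. Lowering it slowly.

```bash
python3 - <<'E'
from h import *
C=np.array([516,-206.5,119.])
p,o=pose(C,59,15,-1,12)
robot.move_linear(p+[0,0,16],speed=80)
print(robot.move_linear(p-[0,0,8],speed=15,f_stop=3))
print("egg z",np.array(robot.current_tcp_pos())-p+[0,0,119],robot.current_contact_force(),robot.current_ft_torque(),robot.current_t())
w=cam("wrist"); cv2.imwrite("pics/e.png",cv2.resize(w["img"][60:380,160:550],(439,360)))
E
```

```text
True
egg z [1.44973514e-02 1.44770509e-01 1.19835334e+02] [-0.13459737 -1.0989615   3.14023881] [ 0.09589796  0.04289073 -0.05284113] 33.775
```

View pics/e.png

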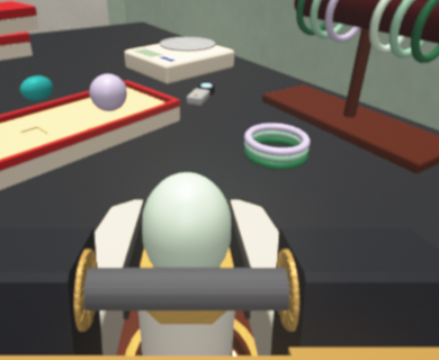

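Contact came at 119.8 mm against an expected 119, with the egg upright at (186,220) in the cone. I'll release gently and back off.

```bash
python3 - <<'E'
from h import *
for g in(.42,.5,.7,.95): robot.move_gripper(g)
robot.sleep(.2)
M=R.from_euler('xyz',robot.current_eef_rot()).as_matrix(); p=np.array(robot.current_tcp_pos())
robot.move_linear(p-120*M[:,2],speed=80)
w=cam("wrist")
robot.move_ptp(*pose([330,-330,320],59,60,-1)) 
S=cam("side");T=cam("top"); print(robot.current_t(),proj(T,[516,-206.5,119]),proj(S,[516,-206.5,119]))
a=cv2.resize(S["img"][180:300,300:420],(380,380)); b=cv2.resize(w["img"][:,120:520],(380,380))
cv2.imwrite("pics/f.png",np.hstack([a,b]))
E
```

```text
38.5417 [397.21401671 191.72892015] [366.87328009 229.79991977]
```

View pics/f.png

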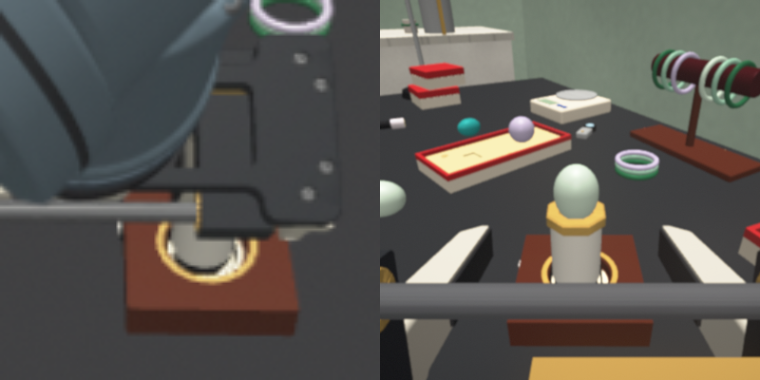

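The right half shows the egg standing upright in the brass cup at (577,190), released and clear of the fingers. The arm blocks the side view, so I'll move away and check the tilt numerically.

```bash
python3 - <<'E'
from h import *
robot.move_ptp(*pose([400,150,380],59,80,-1))
for n in("side","top"):
    d=cam(n); c,a,b=[np.array(proj(d,[516,-206.5,z])) for z in(119,145,102)]
    x,y=c.astype(int); h=cv2.cvtColor(d["img"],cv2.COLOR_BGR2HSV); m=np.zeros(h.shape[:2],np.uint8)
    r=h[y-18:y+18,x-18:x+18]; m[y-18:y+18,x-18:x+18]=cv2.inRange(r,(36,0,90),(95,120,255))
    m=cv2.morphologyEx(m,cv2.MORPH_OPEN,np.ones((3,3)))
    cc=max(cv2.findContours(m,cv2.RETR_EXTERNAL,cv2.CHAIN_APPROX_NONE)[0],key=cv2.contourArea)
    print(n,"pred",c,"axis deg from up",np.degrees(np.arctan2(a[0]-b[0],b[1]-a[1])),"fit",cv2.fitEllipse(cv2.convexHull(cc)),cv2.boundingRect(cc),"top proj",a)
    if n=="top": print(onz(d,*cv2.fitEllipse(cv2.convexHull(cc))[0],122))
print(robot.current_t())
E
```

```text
side pred [366.87328009 229.79991977] axis deg from up 7.298716104913333 fit ((367.1262512207031, 229.93099975585938), (17.485820770263672, 19.364992141723633), 0.9853066205978394) (359, 221, 18, 19) top proj [367.94369882 221.44250854]
top pred [397.21401671 191.72892015] axis deg from up 40.53081489727678 fit ((397.7138366699219, 192.2039337158203), (11.705998420715332, 12.669572830200195), 72.31956481933594) (392, 187, 13, 12) top proj [398.65428059 190.04442316]
[ 514.18253439 -207.35286228  122.        ]
40.4167
```

```bash
python3 -c "
from bench import robot
print(robot.hand_in())"
```

```text
the job is handed in; nothing more can be done
None
```

I handed the job in at about 40 s of the 72 s allowed: the cup is turned and seated with its brass end up, and the pale jade egg stands upright in it, released; `hand_in()` gave no verdict, but the last camera check put the egg within 2 mm of the cup's centre.

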